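# Clamp the tenoned rail by cranking the rack-driven jaw

### The arm

A 7-joint arm with a two-finger parallel gripper is mounted at the origin on the work surface. World frame = base frame: x ahead of the robot, y to its left, z up, the work surface at z = 0. Lengths are in m, angles in rad, forces in N, time in s.
With the tool pointing down it reaches from about 0.35 to 0.9 m from the base axis. Payload 19.9 kg.
Tool frame: the origin (TCP) lies on the centre line of the jaws, within the pads' length; the fingertips stand 19 mm ahead of it and the grasp point (between the pads) is the TCP; z points along the fingers, y is the direction in which the jaws open and shut (so a half turn about z gives the same grasp; the last joint's range is limited). The gripper opens to 94 mm and grips with 3 to 60 N. Pads are 16 mm wide; open, the fingers measure 119 mm over their backs; the gripper's body (75 mm by 177 mm) begins 78 mm behind the grasp point.
Start: joints at [1.143, 0.417, -0.01, 1.614, 0.005, 1.111, -0.053], TCP at [0.235, -0.579, 0.196] pointing down, gripper open.
Joint ranges: [-2.81, 2.81], [-0.39, 2.02], [-1.27, 1.25], [0.06, 2.57], [-1.19, 4.33], [0.19, 2], [-2.82, 2.82]. Speed limits (rad/s): [1.89, 1.89, 2.39, 2.39, 3.01, 3.01, 3.01].

### API

Orientations are given as [roll, pitch, yaw] about the fixed x, y, z axes, in that order (R = Rz(yaw) Ry(pitch) Rx(roll)).
In Python, from plant import arm gives the robot as it stands.
- The arm moves only by the tool jog_arm, never from a script. Its arguments are lists of equal length, an entry for each row: "jaw": the gripper's target within -1 to 1 (fully open at 1, half-way at 0, shut at -1); "linear": the shift along the tool's x, y, z in cm, a list of three; "delta_rot": the turn, a rotation vector about the tool's x, y, z in rad, a list of three. In form: {"jaw": [jaw, ...], "linear": [[tx, ty, tz], ...], "delta_rot": [[ax, ay, az], ...]}. A call has 1 to 12 rows; each row is the pose to reach, as a shift and turn from the pose commanded when the call began, along the tool's axes at that moment; what a row does not reach only later rows make up. A row lasts 1/12 s, in which the tool goes at most 41.7 mm and 7.16 degrees, less where a joint would pass 70% of its speed; a pose out of reach is approached as far as the arm can. A call with a gripper value outside its range is refused whole. The fingers move at their own pace and stop on an object; "squeeze" is the grip in N (left out, the last holds). Time passes only in rows, so rows that repeat a pose let the fingers close. It gives the time, the measured TCP pose, the force and the opening at its end, in the units of the state.
- arm.read_state(): the state, without advancing time (a new reading comes with each control period).
- arm.capture(name): name is "scene" or "top"; returns a dict with "img" (420x560x3 uint8, red, green, blue), "K" (3x3 intrinsics, pixels), "dist_coeffs" ([k1, k2, p1, p2, k3] as OpenCV has them; the pictures are not rectified), "cam_to_world" (4x4, takes a point from camera to world coordinates). Camera axes: x right, y down, z forward; pixel columns grow to the right and rows downward; lengths in m; the calibration is good to about 2 mm. A picture is of the moment at which its call begins. There is no depth.
- arm.sign_off(): hands the job in, once; it reports no verdict.
The state is a dict: "t": time; "joint_positions": joint angles; "dq": joint speeds; "tau": joint torques, N m; "tool_pos": TCP position; "tcp_rot": TCP orientation; "contact_force": force on the tool from outside, world axes, zero at the start; "torque": the same for the moment, N m; "grip_width": opening from 0.0 (shut) to 1.0 (fully open).
Only numpy, scipy, OpenCV 4.12 (cv2) and the standard library are available. Lean on these libraries where they do the work, as an engineer would, in place of code of your own. Each camera call takes 0.05 s, during which the arm holds its last target. There are 200 camera calls.

### The job

Lay the tenoned wooden rail flat on the clamp's bed, lengthwise between fence and jaw, and let go of it; then take the crank by its loose grip sleeve and, keeping hold of the sleeve all the while it turns, crank clockwise until the jaw has pushed the rail against the fence and squeezes it snugly. Feel for the squeeze and keep it gentle, so that the wood is not bruised, then let go; leave the other things on the bench where they are.

Things in the scene. Friction and masses are not known exactly. Their poses are not given: they have to be found in the camera images.
- station: Fixed clamping station on the bench: dark steel bed 130 mm (its x) by 400 mm (its y), its top 20 mm above the bench. Origin under the bed at bench height; +y runs from the fence (at its -y end) past the jaw to the crank (at y = +150 mm). The rail belongs at x = 0, between fence and jaw, within 25 mm in x, with its length along the station's x (either way round).
- fence: Fixed aluminium fence across the bed, 100 mm (x) by 22 mm (y) by 42 mm high, bolted at a different place along y each time. Origin at the bottom middle of the metal face, which looks to the station's +y; axes as the station's. On that face sits a wooden wear strip whose thickness is not known beforehand: the rail will bear on it 4 to 14 mm in front of (+y of) the origin. It does not yield.
- jaw: Aluminium sliding jaw facing the fence, 90 mm (x) by 30 mm (y) by 42 mm high; its steel face plate is backed with stiff rubber (it gives about 1 mm for 16 N); toothed rack behind (+y). Origin at the bottom middle of its clamping face, which looks to -y; axes as the station's. It moves only with the crank: 10 mm towards the fence (-y) per radian of crank. Wear strip to jaw is 105 to 141 mm clear at the start.
- crank (a joint): Crank angle, rad, grows clockwise seen from above, which closes the jaw; runs from 0 to 12.5 without a catch. At 0 the arm points along the station's +x. Even drag of about 0.3 N m (about 5 N at the sleeve), which also holds the crank and the squeeze where they are left. Each N of squeeze on the rail adds 0.167 N at the sleeve against the turning (15 N adds 2.5 N).
- crank_axis (a point): Point on the vertical crank axis, 130 mm above the bench, at station x = 0, y = +150 mm. Below it, the grey gear housing (62 mm square) and the crank hub end 97 mm above the bench.
- sleeve_mid (a point): Middle of the wooden grip sleeve: an upright cylinder 26 mm in diameter and 70 mm long (95 to 165 mm above the bench), 60 mm from the crank axis, this point 130 mm above the bench. The sleeve spins freely on its pin, so a gripper that holds it need not turn. The flat steel crank arm below it ends 92 mm above the bench.
- sleeve: The grip sleeve itself; origin at the middle of its lower end, z up. Its own yaw means nothing.
- rail: Loose wooden rail, 100 mm long (its x) by 40 mm wide (its y) by 32 mm high, with a 28 mm long, 12 mm thick lighter tenon at its +x end (full 40 mm width). Origin in the middle of the underside of the 100 mm body. 130 to 250 g. 15 N is a good squeeze for it; under 8 N is loose, over 30 N bruises it. Once it is tight, the squeeze rises by about 1.5 N per 0.01 rad of crank.
- offcut: Loose dark wooden offcut 90 by 50 by 22 mm; bystander.
- brush: Loose flat brush lying on the bench; bystander.
- glue: Yellow bottle, 56 mm in diameter, 150 mm high; bystander.
- jar: Glass jar, 76 mm in diameter, 100 mm high; bystander.
- hammer: Hammer lying on the bench; bystander.
- square: Try square lying on the bench, wooden stock 90 mm, steel blade 150 mm; bystander.
- mug: Blue mug, 80 mm in diameter, 90 mm high; bystander.
Not all that is in view belongs to the job. What is shaped like the rail but pink or yellow is not meant.

How it is judged:
On the way, in this order (a step that is already met when the one before it is completed fails the run):
1. the rail lies flat on the bed between fence and jaw, let go (z of rail in the frame of station between 0.015 and 0.025 m and angle between rail's own z axis and vertical below 0.1 rad and x of rail in the frame of station between -0.035 and 0.035 m and y of rail in the frame of fence above 0.02 m and y of rail in the frame of jaw below -0.015 m and contact force between the fingers and rail below 0.1 N), for 0.2 s.
2. the hand on the sleeve has cranked the jaw until the rail is squeezed against the fence (8 N or more) (contact force between rail and fence above 8 N and contact force between rail and jaw above 8 N and contact force between the fingers and sleeve above 0.5 N), for 0.2 s.
At the end, for the whole second after the job is handed in: The rail lies flat on the bed (underside within 5 mm of the bed's top), within 35 mm of the bed's middle line in the station's x and within 0.06 rad of square, squeezed between jaw and fence with at least 8 N on each side, everything at rest (z of rail in the frame of station between 0.015 and 0.025 m and angle between rail's own z axis and vertical below 0.1 rad and x of rail in the frame of station between -0.035 and 0.035 m and contact force between rail and fence above 8 N and contact force between rail and jaw above 8 N and angle between the x axis of rail and the x axis of station, either way round below 0.06 rad and linear speed of rail below 0.01 m/s and velocity of joint crank between -0.05 and 0.05 rad/s); the robot touches nothing.
It fails at once if the rail is squeezed by the jaw or the fence with more than 30 N (contact force between rail and jaw above 30 N or contact force between rail and fence above 30 N).
It fails at once if the crank turns (faster than 0.5 rad/s) while the fingers are not on the sleeve ((velocity of joint crank above 0.5 rad/s or velocity of joint crank below -0.5 rad/s) and contact force between the fingers and sleeve below 0.2 N).
It fails at once if a bystander is moved more than 25 mm (distance of any of offcut, brush, glue, jar, hammer, square, mug from where it was at the start of the episode above 0.025 m).
It also fails if it takes over 72 s, if anything falls off the work surface, if the arm or the gripper's body presses on something with over 40 N, if the wrist force passes 120 N, or if a joint passes its speed limit or range.

## Working session

There is one attempt and no reset: what is moved stays moved. The work goes in short steps, Python scripts to look and compute and a tool call to move; the robot and the scene stay as the last step left them, time stands still between calls to the robot, and variables do not carry over. Pictures are saved under pics/ and viewed, about 8 in all and at most 12, crops included, and the job is handed in when it is done.

Besides the shell and the picture viewer there is one more tool, called after ">>>" by a JSON object that holds its "api" and its "payload". jog_arm: Moves the arm, as the interface text tells. Its arguments: {"type":"object","properties":{"jaw":{"type":"array","items":{"type":"number"}},"linear":{"type":"array","items":{"type":"array","items":{"type":"number"}}},"delta_rot":{"type":"array","items":{"type":"array","items":{"type":"number"}}},"squeeze":{"type":"number"}},"required":["jaw","linear","delta_rot"]}

```bash
mkdir -p pics
cat > h.py <<'E'
import numpy as np, cv2
from plant import arm
def cap(n,save=None):
    c=arm.capture(n)
    if save: cv2.imwrite('pics/'+save,c['img'][:,:,::-1])
    return c
def ray(c,px,z):
    p=cv2.undistortPoints(np.array(px,float).reshape(-1,1,2),np.array(c['K']),np.array(c['dist_coeffs'])).reshape(-1,2)
    T=np.array(c['cam_to_world']); d=np.c_[p,np.ones(len(p))]@T[:3,:3].T; o=T[:3,3]
    return o+d*((z-o[2])/d[:,2])[:,None]
def proj(c,P):
    T=np.linalg.inv(np.array(c['cam_to_world']))
    return cv2.projectPoints(np.array(P,float).reshape(-1,1,3),cv2.Rodrigues(T[:3,:3])[0],T[:3,3],np.array(c['K']),np.array(c['dist_coeffs']))[0].reshape(-1,2)
E
python3 - <<'E'
from h import *
import pickle
for n in('top','scene'):
    c=cap(n,n+'0.png');pickle.dump(c,open(n+'0.pkl','wb')); print(n,np.round(c['cam_to_world'],3).tolist(),np.round(c['K'],1).tolist())
print(arm.read_state())
E
```

```text
top [[0.028, -0.997, 0.07, 0.387], [-1.0, -0.027, 0.01, -0.034], [-0.008, -0.071, -0.997, 1.405], [0.0, 0.0, 0.0, 1.0]] [[476.0, 0.0, 273.1], [0.0, 476.0, 213.9], [0.0, 0.0, 1.0]]
scene [[-0.706, 0.537, -0.461, 1.055], [0.708, 0.528, -0.469, 0.538], [-0.008, -0.657, -0.753, 1.045], [0.0, 0.0, 0.0, 1.0]] [[516.3, 0.0, 272.5], [0.0, 516.3, 215.4], [0.0, 0.0, 1.0]]
{'t': 0.1, 'joint_positions': array([ 1.14351589,  0.41791079, -0.01032121,  1.6141079 ,  0.00471269,
        1.11070926, -0.05300302]), 'dq': array([ 1.43059541e-04, -1.03713666e-05, -5.08756246e-04, -5.47971534e-04,
        1.39379395e-03,  8.31536990e-04,  2.00445487e-03]), 'tau': array([ 9.49512141e-04, -8.52583051e+01,  6.39834758e-01, -4.26688778e+01,
       -4.88072564e-02,  1.63678557e-02,  2.22253874e-06]), 'tool_pos': array([ 0.23503906, -0.5787406 ,  0.19539251]), 'tcp_rot': array([-3.14048469e+00,  9.03062187e-05,  3.85807717e-01]), 'contact_force': array([-0.01960669,  0.59751478, -0.51275023]), 'torque': array([-0.02038553,  0.03176973, -0.00535013]), 'grip_width': 1.0037179282889193}
```

View pics/top0.png

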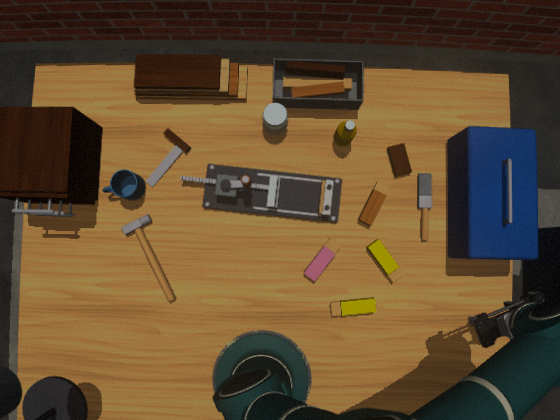

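View pics/scene0.png

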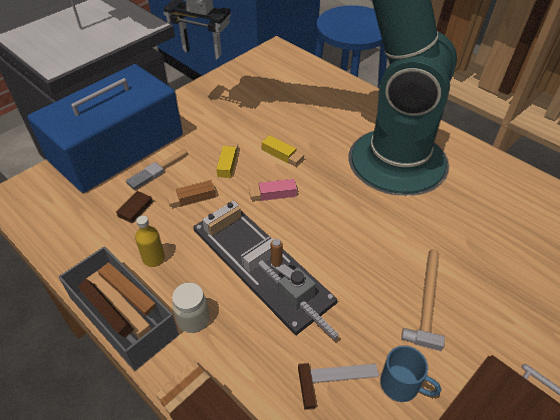

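The top view shows the station at about (272,194), with the fence on the right (327,197), the jaw at (272,190) and the sleeve at (245,181). The brown rail is at (372,208) with its tenon pointing up. The scene view agrees. I'll enlarge both for corner positions.

Run:
```python
import cv2,numpy as np
a=cv2.imread('pics/top0.png')[150:240,175:395];cv2.imwrite('pics/c1.png',cv2.convertScaleAbs(cv2.resize(a,(792,324),interpolation=cv2.INTER_CUBIC),alpha=1.5))
b=cv2.imread('pics/scene0.png')[165:345,160:345];b=cv2.resize(b,(592,576),interpolation=cv2.INTER_CUBIC)
cv2.imwrite('pics/c2.png',cv2.convertScaleAbs(b,alpha=1.3))
```

```text
(no output)
```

View pics/c1.png

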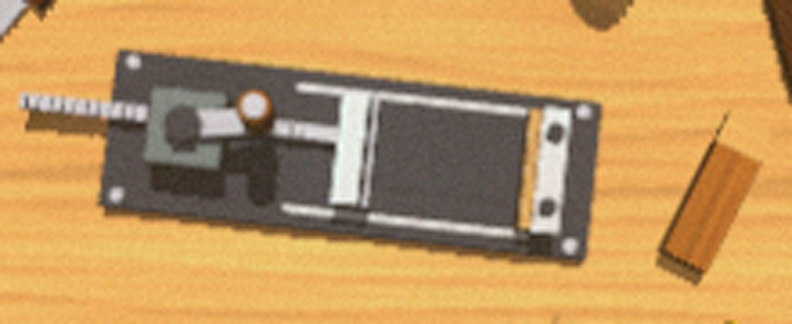

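View pics/c2.png

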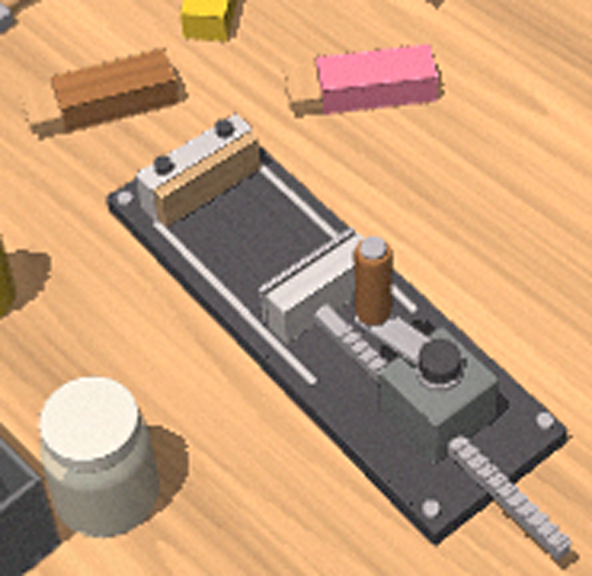

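In the crops, the bed corners are at c1 (120,50), (602,102), (582,265) and (100,212). The rail's top face is at c1 (717,140), (762,160), (707,274) and (663,250). The sleeve top is at c1 (255,105), or c2 (373,247).

```bash
cat > m.py <<'E'
from h import *
import pickle
t=pickle.load(open('top0.pkl','rb'));s=pickle.load(open('scene0.pkl','rb'))
c1=lambda L:np.array(L,float)/3.6+[175,150]
c2=lambda L:np.array(L,float)/3.2+[160,165]
def tri(a,b):
    o1,o2=[np.array(c['cam_to_world'])[:3,3] for c in(t,s)]
    d1=ray(t,a,0)[0]-o1;d2=ray(s,b,0)[0]-o2
    k=np.linalg.lstsq(np.c_[d1,-d2],o2-o1,rcond=None)[0]
    return (o1+k[0]*d1+o2+k[1]*d2)/2,np.linalg.norm(o1+k[0]*d1-o2-k[1]*d2)
def station(cn):
    # cn order: (+x,+y),(+x,-y),(-x,-y),(-x,+y)
    y=(cn[0]-cn[1]+cn[3]-cn[2])[:2];a=np.arctan2(y[1],y[0])-np.pi/2
    return cn[:,:2].mean(0),a
E
python3 - <<'E'
from m import *
np.set_printoptions(precision=4,suppress=True)
bt=ray(t,c1([(120,50),(602,102),(582,265),(100,212)]),.02)
bs=ray(s,c2([(432,540),(109,201),(262,150),(567,435)]),.02)  # (+x,+y),(+x,-y),(-x,-y)?,(-x,+y)
for b in(bt,bs):
    print(b[:,:2].tolist(),station(b),[np.linalg.norm(b[i]-b[i-1]) for i in range(4)])
O,a=station(bt);ca,sa=np.cos(a),np.sin(a)
R=np.array([[ca,-sa],[sa,ca]]);S=lambda P:(np.atleast_2d(P)[:,:2]-O)@R
print('screws tri',tri(c1((133,62)),c2((432,508))),tri(c1((116,194)),c2((545,420))),tri(c1((583,111)),c2((124,198))))
for n,A,B in[('sleeve',(257,104),(373,247)),('hub',(185,125),(440,352)),('fence screw+x',(556,133),(163,165)),('fs-x',(547,207),(225,128))]:
    p,e=tri(c1(A),c2(B));print(n,p,e,S(p))
for z in(.062,):
    print('strip front',S(ray(t,c1([(530,108),(518,228)]),z)),'jaw plate',S(ray(t,c1([(378,98),(368,206)]),z)))
r=ray(t,c1([(717,140),(762,160),(707,274),(663,250)]),.032)
r2=ray(s,c2([(64,124),(53,82),(165,50),(180,90)]),.032)
print('rail',r[:,:2].tolist(),r.mean(0),[np.linalg.norm(r[i]-r[i-1]) for i in range(4)]);print(r2[:,:2].tolist(),r2.mean(0))
v=(r[0]+r[1]-r[2]-r[3]);print('yaw rail',np.arctan2(v[1],v[0]),'station yaw',a)
E
```

```text
[[0.6280233492436518, 0.1744737691120492], [0.5954463132787353, -0.22105934745150035], [0.46180764085242415, -0.20699026657865446], [0.49431989558992817, 0.18563219128501487]] (array([ 0.5449, -0.017 ]), np.float64(-0.08239733634227964)) [np.float64(0.13416826712871993), np.float64(0.39687240968695964), np.float64(0.13437720716130983), np.float64(0.39396629440476905)]
[[0.6368452385886378, 0.1791119597939227], [0.5997665180322227, -0.21348469460840036], [0.4757907416731797, -0.1657077902622044], [0.5081523707713831, 0.1909239348050657]] (array([ 0.5551, -0.0023]), np.float64(-0.09241846440627599)) [np.float64(0.12923380742163898), np.float64(0.3943437137396738), np.float64(0.13286318418859683), np.float64(0.35809700133112904)]
screws tri (array([0.6187, 0.1629, 0.0202]), np.float64(0.0012291158753873015)) (array([0.5097, 0.1724, 0.021 ]), np.float64(0.001412934368504425)) (array([ 0.5885, -0.2065,  0.0198]), np.float64(0.002316065494280547))
sleeve [0.5649 0.051  0.1647] 0.0012691519285229025 [[0.0144 0.0694]]
hub [0.558  0.1104 0.0936] 0.0004894202610261605 [[0.0025 0.128 ]]
fence screw+x [ 0.5642 -0.1802  0.0618] 0.002290570037660775 [[ 0.0327 -0.161 ]]
fs-x [ 0.5048 -0.1736  0.0637] 0.0013674766490908389 [[-0.027  -0.1594]]
strip front [[ 0.0493 -0.1378]
 [-0.0464 -0.1381]] jaw plate [[ 0.0441 -0.0174]
 [-0.042  -0.0189]]
rail [[0.56536650087957, -0.313453352773567], [0.5501381172264495, -0.3504008742211695], [0.456580482822309, -0.3066279424341073], [0.47497967139536146, -0.27068720289167514]] [ 0.5118 -0.3103  0.032 ] [np.float64(0.09999361239563168), np.float64(0.039962770296961075), np.float64(0.1032913380324488), np.float64(0.040376563734469656)]
[[0.5782483732921848, -0.29598067495624214], [0.5545624137221405, -0.3408227654462619], [0.4627635062311002, -0.30207820615097325], [0.48506738547510486, -0.25670082062832833]] [ 0.5202 -0.2989  0.032 ]
yaw rail -0.4397401253730569 station yaw -0.08239733634227964
```

```bash
cat > mv.py <<'E'
from h import *
def to(x,y,z,psi):
    s=arm.read_state();p=s['tool_pos'];y0=s['tcp_rot'][2]
    d=np.array([x,y,z])-p;c,q=np.cos(y0),np.sin(y0)
    print('linear cm',np.round(100*np.array([d[0]*c+d[1]*q,d[0]*q-d[1]*c,-d[2]]),2),'rotz',round(float(-(psi-y0)),3),'F',np.round(s['contact_force'],1),'t',round(s['t'],2))
E
python3 - <<'E'
from m import *
from mv import to
np.set_printoptions(precision=4,suppress=True)
r2=ray(s,c2([(64,125),(180,91)]),0);print('rail bottom +y edge',r2[:,:2])
r3=ray(s,c2([(53,80),(165,50)]),.032);print('top far edge',r3[:,:2], 'mean',(r2.mean(0)+r3.mean(0))/2)
print('offcut,toolsq',ray(t,[(400,160),(425,205),(383,260)],.01)[:,:2])
print('strip',ray(t,c1([(530,108),(518,228)]),.062).mean(0),'jaw',ray(t,c1([(378,98),(368,206)]),.062).mean(0))
print('bed mid', ray(t,c1([(120,50),(602,102),(582,265),(100,212)]),.02).mean(0))
to(.513,-.310,.10,-.43)
E
```

```text
rail bottom +y edge [[ 0.5639 -0.3214]
 [ 0.4679 -0.2809]]
top far edge [[ 0.5531 -0.3427]
 [ 0.4628 -0.3021]] mean [ 0.5119 -0.3118  0.016 ]
offcut,toolsq [[ 0.6574 -0.3951]
 [ 0.5246 -0.4712]
 [ 0.359  -0.3469]]
strip [ 0.535  -0.1546  0.062 ] jaw [ 0.5444 -0.0352  0.062 ]
bed mid [ 0.5449 -0.017   0.02  ]
linear cm [ 35.87 -14.44   9.54] rotz 0.816 F [-0.   0.6 -0.5] t 0.1
```

>>> {"api": "jog_arm", "payload": {"jaw": [1, 1, 1, 1, 1, 1, 1, 1, 1, 1, 1, 1], "linear": [[13.3, -19.4, -5], [13.3, -19.4, -5], [13.3, -19.4, -5], [13.3, -19.4, -5], [13.3, -19.4, -5], [13.3, -19.4, -5], [13.3, -19.4, -5], [35.9, -14.4, 0], [35.9, -14.4, 0], [35.9, -14.4, 0], [35.9, -14.4, 9.5], [35.9, -14.4, 9.5]], "delta_rot": [[0, 0, 0.2], [0, 0, 0.4], [0, 0, 0.6], [0, 0, 0.816], [0, 0, 0.816], [0, 0, 0.816], [0, 0, 0.816], [0, 0, 0.816], [0, 0, 0.816], [0, 0, 0.816], [0, 0, 0.816], [0, 0, 0.816]], "squeeze": 20}}

```text
t: 1.1
tool_pos: [0.4639, -0.3188, 0.1577]
tcp_rot: [-3.142, -0.002, -0.429]
contact_force: [-0.9, -1.2, 0.6]
grip_width: 1.0
```

```bash
python3 -c "
from mv import *
print(arm.read_state()['tool_pos'],arm.read_state()['tcp_rot']);to(.512,-.311,.10,-.43)"
```

```text
[ 0.46386391 -0.31881038  0.15773297] [-3.14153282e+00 -2.02548420e-03 -4.29385104e-01]
linear cm [ 4.05 -2.71  5.77] rotz 0.001 F [-0.9 -1.2  0.6] t 1.1
```

>>> {"api": "jog_arm", "payload": {"jaw": [1, 1, 1], "linear": [[0, 0, 0], [0, 0, 0], [0, 0, 0]], "delta_rot": [[0, 0, 0], [0, 0, 0], [0, 0, 0]]}}

```text
t: 1.35
tool_pos: [0.4611, -0.3196, 0.1584]
tcp_rot: [3.141, 0.001, -0.43]
contact_force: [-0.4, -0.1, 0.7]
grip_width: 1.004
```

```bash
python3 -c "
from mv import *
print(arm.read_state()['tool_pos'],arm.read_state()['tcp_rot']);to(.512,-.311,.024,-.435)"
```

```text
[ 0.46108319 -0.31964767  0.15838539] [ 3.14144282e+00  5.58171617e-04 -4.30491219e-01]
linear cm [ 4.27 -2.91 13.44] rotz 0.005 F [-0.4 -0.1  0.7] t 1.35
```

>>> {"api": "jog_arm", "payload": {"jaw": [1, 1, 1, 1, 1, 1, 1, 1, 1], "linear": [[2, -1.5, 2], [4.3, -2.9, 4], [4.3, -2.9, 5], [4.3, -2.9, 7.5], [4.3, -2.9, 10], [4.3, -2.9, 12], [4.3, -2.9, 13.4], [4.3, -2.9, 13.4], [4.3, -2.9, 13.4]], "delta_rot": [[0, 0, 0], [0, 0, 0], [0, 0, 0], [0, 0, 0], [0, 0, 0], [0, 0, 0], [0, 0, 0], [0, 0, 0], [0, 0, 0]]}}

```text
t: 2.1
tool_pos: [0.5123, -0.3118, 0.0253]
tcp_rot: [3.141, -0.001, -0.431]
contact_force: [1.6, 0.6, 0.4]
grip_width: 0.999
```

>>> {"api": "jog_arm", "payload": {"jaw": [-1, -1, -1, -1, -1, -1, -1, -1, -1, -1, -1, -1], "linear": [[0, 0, 0], [0, 0, 0], [0, 0, 0], [0, 0, 0], [0, 0, 0], [0, 0, 0], [0, 0, 0], [0, 0, 0], [0, 0, 0], [0, 0, 0], [0, 0, 0], [0, 0, 0]], "delta_rot": [[0, 0, 0], [0, 0, 0], [0, 0, 0], [0, 0, 0], [0, 0, 0], [0, 0, 0], [0, 0, 0], [0, 0, 0], [0, 0, 0], [0, 0, 0], [0, 0, 0], [0, 0, 0]], "squeeze": 25}}

```text
t: 3.1
tool_pos: [0.5127, -0.3109, 0.0242]
tcp_rot: [-3.142, 0.0, -0.43]
contact_force: [-0.6, -0.1, 0.5]
grip_width: 0.186
```

```bash
python3 -c "
from mv import *
c=cap('scene');cv2.imwrite('pics/g.png',cv2.resize(c['img'][110:290,120:345,::-1],(675,540)))
to(.540,-.095,.110,-.084)"
```

```text
linear cm [ -6.52 -20.77  -8.58] rotz -0.346 F [ 0.5 -0.5  0.5] t 3.15
```

View pics/g.png

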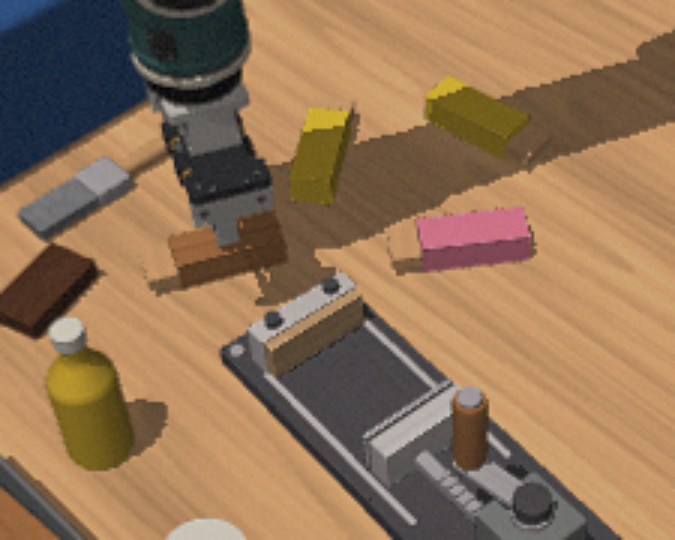

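The rail hasn't moved, but the opening reads 0.186 where a 40 mm rail should give about 0.43. I'll check this before lifting.

```bash
python3 -c "
from mv import *
s=arm.read_state();print(s['grip_width'],s['tool_pos'],s['tcp_rot'])
c=cap('scene');T=s['tool_pos']
p=proj(c,[T,T+[0,0,-.019],T+[0,0,.078],T+np.array([.42,.91,0])*.02,T-np.array([.42,.91,0])*.02]);print((p-[120,110])*3)
im=c['img'][165:225,160:220,::-1];a=cv2.resize(im,(600,600),interpolation=cv2.INTER_CUBIC)
b=cap('top')['img'][160:250,330:420,::-1];b=cv2.resize(b,(600,600),interpolation=cv2.INTER_CUBIC)
cv2.imwrite('pics/g2.png',cv2.resize(np.hstack([a,b]),(800,400)))
"
```

```text
0.14274844373740578 [ 0.5126826  -0.31094887  0.0242008 ] [-3.14157731e+00  1.42547814e-04 -4.30225142e-01]
[[227.62419598 240.73443148]
 [230.10204121 255.02010422]
 [216.88801725 178.91122182]
 [233.28642684 255.6614048 ]
 [222.0581802  226.06435341]]
```

View pics/g2.png

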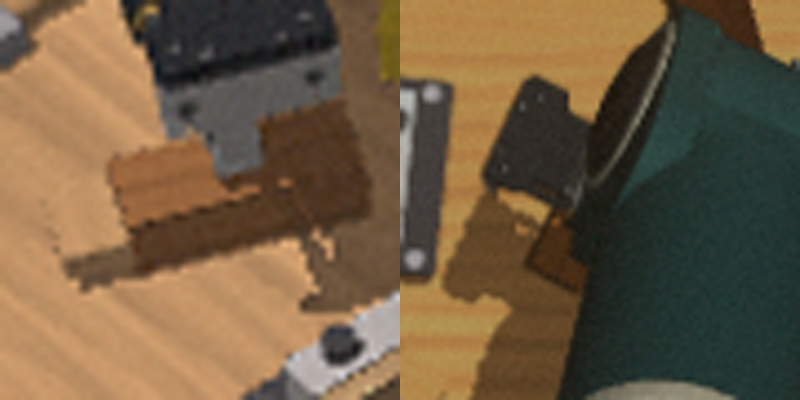

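The near fingertip appears to end above the rail's top face, in crop a at (240,175), as if the gripper stood higher than reported. I'll triangulate the gripper to check.

```bash
python3 -c "
from m import *
np.set_printoptions(precision=4,suppress=True)
A=lambda L:np.array(L,float)/(400/60)+[160,165]
B=lambda L:(np.array(L,float)-[400,0])/(400/90)+[330,160]
for a,b in[((530,80),(165,85)),((485,185),(335,45))]:
    print(tri(B(b and a),A(b)))
for z in(.08,.1,.12,.15): print(z,ray(t,B([(530,80),(485,185)]),z)[:,:2].tolist(), ray(s,A([(165,85),(335,45)]),z)[:,:2].tolist())
from h import arm
print(arm.read_state()['grip_width'])
"
```

```text
(array([ 0.5771, -0.2478,  0.1614]), np.float64(0.0018339226441275013))
(array([ 0.5153, -0.2239,  0.155 ]), np.float64(0.004770046702830862))
0.08 [[0.5887881459541614, -0.2610920698145456], [0.5211683609957358, -0.2334177284206764]] [[0.5336262237822748, -0.32115131495412674], [0.47137301081961325, -0.2902724075455242]]
0.1 [[0.5857472072384353, -0.2576717639882846], [0.5191477379897156, -0.23041500104866935]] [[0.5444339773328748, -0.3033340230333563], [0.4834715322747226, -0.27309536374549326]]
0.12 [[0.5827062685227092, -0.2542514581620236], [0.5171271149836955, -0.2274122736766624]] [[0.5552417308834747, -0.2855167311125859], [0.49557005372983187, -0.2559183199454623]]
0.15 [[0.5781448604491202, -0.24912099942263205], [0.5140961804746651, -0.22290818261865183]] [[0.5714533612093748, -0.2587907932314303], [0.5137178359124959, -0.23015275424541592]]
0.059057018279708884
```

The triangulated gripper body sits at z≈0.12–0.16, where I'd expect ≥0.10, and the fingers closed fully above the rail. The true height is therefore uncertain. I'll reopen and look.

>>> {"api": "jog_arm", "payload": {"jaw": [1, 1, 1, 1, 1, 1, 1, 1, 1, 1, 1, 1], "linear": [[0, 0, 0], [0, 0, 0], [0, 0, 0], [0, 0, 0], [0, 0, 0], [0, 0, 0], [0, 0, 0], [0, 0, 0], [0, 0, 0], [0, 0, 0], [0, 0, 0], [0, 0, 0]], "delta_rot": [[0, 0, 0], [0, 0, 0], [0, 0, 0], [0, 0, 0], [0, 0, 0], [0, 0, 0], [0, 0, 0], [0, 0, 0], [0, 0, 0], [0, 0, 0], [0, 0, 0], [0, 0, 0]]}}

```text
t: 4.25
tool_pos: [0.5127, -0.3109, 0.0243]
tcp_rot: [-3.142, 0.0, -0.43]
contact_force: [0.5, -0.1, -0.8]
grip_width: 0.875
```

```bash
python3 -c "
from mv import *
s=arm.read_state();print(s['grip_width'],s['tool_pos'],s['contact_force'])
c=cap('scene','s_open.png');T=s['tool_pos'];n=np.array([.417,.909,0]);u=np.array([.909,-.417,0])
P=[T+n*.05+u*k+[0,0,z] for k in(-.008,.008) for z in(-.019,.016)]+[T-n*.05+[0,0,-.019]]
print(((proj(c,P)-[160,150])*7).round())
cv2.imwrite('pics/g3.png',cv2.resize(c['img'][150:230,160:250,::-1],(630,560),interpolation=cv2.INTER_CUBIC))
"
```

```text
0.8753552473849148 [ 0.5127226  -0.31094419  0.0242604 ] [ 0.47474495 -0.06828621 -0.77957077]
[[310. 397.]
 [300. 336.]
 [270. 408.]
 [259. 347.]
 [225. 231.]]
```

View pics/g3.png

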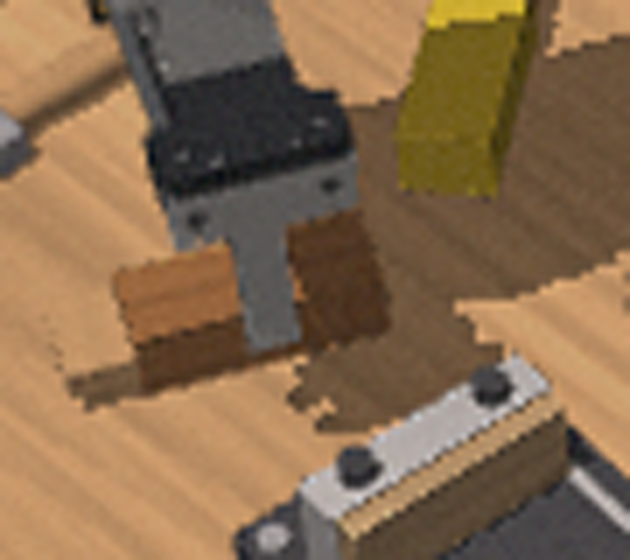

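The finger tip shows at crop (272,345), and for the reported pose it should be at (290,402). That puts the tips about 33 mm higher than the state implies, at z≈0.038. I'll descend by feel.

>>> {"api": "jog_arm", "payload": {"jaw": [1, 1, 1, 1, 1, 1], "linear": [[0, 0, 0.5], [0, 0, 1], [0, 0, 1.5], [0, 0, 2], [0, 0, 2], [0, 0, 2]], "delta_rot": [[0, 0, 0], [0, 0, 0], [0, 0, 0], [0, 0, 0], [0, 0, 0], [0, 0, 0]]}}

```text
t: 4.8
tool_pos: [0.5124, -0.3108, 0.0037]
tcp_rot: [-3.141, 0.001, -0.43]
contact_force: [-0.1, -1.1, 0.1]
grip_width: 1.002
```

```bash
python3 -c "
from mv import *
s=arm.read_state();print(s['grip_width'],s['tool_pos'],s['contact_force'])
c=cap('scene')
cv2.imwrite('pics/g4.png',cv2.resize(c['img'][150:230,160:250,::-1],(630,560),interpolation=cv2.INTER_CUBIC))
"
```

```text
1.0015382168802582 [ 0.51243024 -0.31079071  0.00373793] [-0.13381559 -1.12056418  0.11449706]
```

View pics/g4.png

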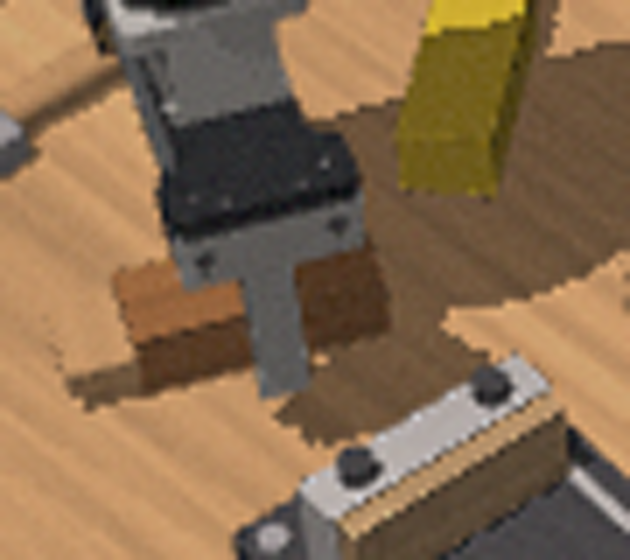

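The tips are now at about z≈0.019, crop (285,392), and reaching a nominal -15 mm without contact confirms an offset of about 34 mm. I'll go 11 mm lower and grasp.

>>> {"api": "jog_arm", "payload": {"jaw": [1, 1, 1, 1, -1, -1, -1, -1, -1, -1, -1, -1], "linear": [[0, 0, 0.5], [0, 0, 0.8], [0, 0, 1.1], [0, 0, 1.1], [0, 0, 1.1], [0, 0, 1.1], [0, 0, 1.1], [0, 0, 1.1], [0, 0, 1.1], [0, 0, 1.1], [0, 0, 1.1], [0, 0, 1.1]], "delta_rot": [[0, 0, 0], [0, 0, 0], [0, 0, 0], [0, 0, 0], [0, 0, 0], [0, 0, 0], [0, 0, 0], [0, 0, 0], [0, 0, 0], [0, 0, 0], [0, 0, 0], [0, 0, 0]], "squeeze": 25}}

```text
t: 5.85
tool_pos: [0.5127, -0.311, -0.0067]
tcp_rot: [-3.142, 0.0, -0.43]
contact_force: [1.3, -0.9, -0.2]
grip_width: 0.466
```

>>> {"api": "jog_arm", "payload": {"jaw": [-1, -1, -1, -1, -1], "linear": [[0, 0, 0], [0, 0, 0], [0, 0, 0], [0, 0, 0], [0, 0, 0]], "delta_rot": [[0, 0, 0], [0, 0, 0], [0, 0, 0], [0, 0, 0], [0, 0, 0]]}}

```text
t: 6.27
tool_pos: [0.5127, -0.3109, -0.0067]
tcp_rot: [-3.142, 0.0, -0.43]
contact_force: [-0.1, 1.2, 0.7]
grip_width: 0.425
```

>>> {"api": "jog_arm", "payload": {"jaw": [-1, -1, -1, -1, -1, -1, -1, -1, -1, -1, -1, -1], "linear": [[0, 0, -3], [0, 0, -6], [0, 0, -9], [0, 0, -10], [-1.5, -4, -10], [-3, -8, -10], [-4, -12, -10], [-5, -16, -10], [-6, -19, -10], [-6.5, -20.8, -10], [-6.5, -20.8, -10], [-6.5, -20.8, -10]], "delta_rot": [[0, 0, 0], [0, 0, 0], [0, 0, 0], [0, 0, 0], [0, 0, -0.1], [0, 0, -0.2], [0, 0, -0.3], [0, 0, -0.346], [0, 0, -0.346], [0, 0, -0.346], [0, 0, -0.346], [0, 0, -0.346]]}}

```text
t: 7.27
tool_pos: [0.5402, -0.0939, 0.0928]
tcp_rot: [-3.141, 0.001, -0.082]
contact_force: [-0.4, -1.4, -2.1]
grip_width: 0.426
```

>>> {"api": "jog_arm", "payload": {"jaw": [-1, -1, -1], "linear": [[0, 0, 0], [0, 0, 0], [0, 0, 0]], "delta_rot": [[0, 0, 0], [0, 0, 0], [0, 0, 0]]}}

```text
t: 7.52
tool_pos: [0.5401, -0.096, 0.0931]
tcp_rot: [3.141, 0.0, -0.086]
contact_force: [-0.3, -0.2, -2.3]
grip_width: 0.425
```

```bash
python3 -c "
from mv import *
s=arm.read_state();print(s['grip_width'],s['tool_pos'],s['tcp_rot'])
to(.540,-.095,.0145,-.084)
c=cap('scene')
cv2.imwrite('pics/g5.png',cv2.resize(c['img'][130:290,180:330,::-1],(563,600),interpolation=cv2.INTER_CUBIC))
"
```

```text
0.42497753112578446 [ 0.5401361  -0.09599356  0.09306521] [ 3.14138284e+00  3.31193512e-04 -8.59798262e-02]
linear cm [-0.02 -0.1   7.86] rotz -0.002 F [-0.3 -0.2 -2.3] t 7.52
```

View pics/g5.png

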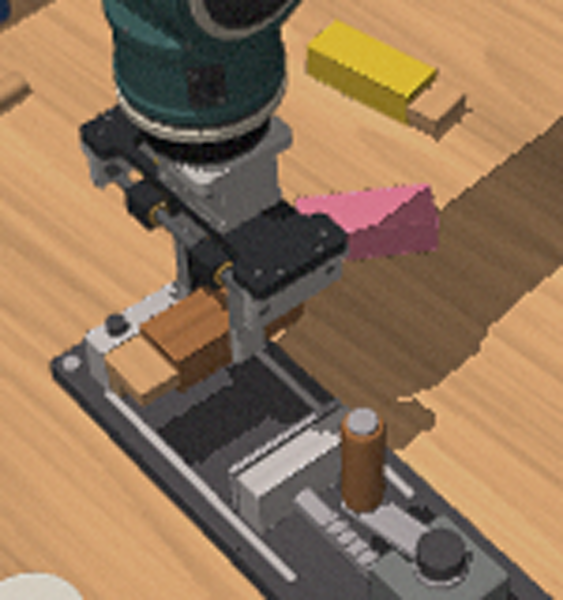

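The rail is held level above the bed, between the fence and the jaw. I'll lower it now; the bed should be met at a reported z≈0.013.

>>> {"api": "jog_arm", "payload": {"jaw": [-1, -1, -1, -1, -1, -1, -1, -1, -1], "linear": [[0, 0, 2], [0, 0, 4], [0, 0, 6], [0, 0, 7], [0, 0, 7.4], [0, 0, 7.7], [0, 0, 7.9], [0, 0, 7.9], [0, 0, 7.9]], "delta_rot": [[0, 0, 0], [0, 0, 0], [0, 0, 0], [0, 0, 0], [0, 0, 0], [0, 0, 0], [0, 0, 0], [0, 0, 0], [0, 0, 0]]}}

```text
t: 8.32
tool_pos: [0.5408, -0.0949, 0.0149]
tcp_rot: [3.142, -0.001, -0.084]
contact_force: [-0.9, -0.9, -2.7]
grip_width: 0.426
```

>>> {"api": "jog_arm", "payload": {"jaw": [-1, -1, -1, -1], "linear": [[0, 0, 0.1], [0, 0, 0.1], [0, 0, 0.1], [0, 0, 0.1]], "delta_rot": [[0, 0, 0], [0, 0, 0], [0, 0, 0], [0, 0, 0]]}}

```text
t: 8.65
tool_pos: [0.5405, -0.0948, 0.0134]
tcp_rot: [-3.142, -0.0, -0.084]
contact_force: [-0.5, 0.1, -2.0]
grip_width: 0.425
```

>>> {"api": "jog_arm", "payload": {"jaw": [0.2, 0.2, 0.2, 0.2, 0.2, 0.2], "linear": [[0, 0, 0.05], [0, 0, 0.05], [0, 0, 0.05], [0, 0, 0.05], [0, 0, 0.05], [0, 0, 0.05]], "delta_rot": [[0, 0, 0], [0, 0, 0], [0, 0, 0], [0, 0, 0], [0, 0, 0], [0, 0, 0]]}}

```text
t: 9.15
tool_pos: [0.5404, -0.0948, 0.0128]
tcp_rot: [-3.142, 0.0, -0.084]
contact_force: [0.1, 0.7, 0.2]
grip_width: 0.599
```

>>> {"api": "jog_arm", "payload": {"jaw": [0.2, 0.2, 0.2, 0.2, 0.2, 0.2, 0.2, 0.2, 0.2, 0.2], "linear": [[0, 0, -1], [0, 0, -3], [0, 0, -6], [0, 0, -9], [0, 0, -12], [0, 0, -15], [0, 0, -18], [0, 0, -20], [0, 0, -20], [0, 0, -20]], "delta_rot": [[0, 0, 0], [0, 0, 0], [0, 0, 0], [0, 0, 0], [0, 0, 0], [0, 0, 0], [0, 0, 0], [0, 0, 0], [0, 0, 0], [0, 0, 0]]}}

```text
t: 9.98
tool_pos: [0.5407, -0.0948, 0.2142]
tcp_rot: [3.141, -0.002, -0.084]
contact_force: [-0.1, -0.4, -0.7]
grip_width: 0.599
```

```bash
python3 -c "
from mv import *
s=arm.read_state();print(s['grip_width'],s['tool_pos'],s['tcp_rot'])
to(.565,.051,.200,-.084);to(.565,.051,.112,-.084)
c=cap('scene')
cv2.imwrite('pics/g6.png',cv2.resize(c['img'][170:290,180:330,::-1],(750,600),interpolation=cv2.INTER_CUBIC))
"
```

```text
0.5989499967338419 [ 0.54074076 -0.09483402  0.21424098] [ 3.1412726e+00 -2.2699144e-03 -8.4208398e-02]
linear cm [  1.19 -14.74   1.42] rotz -0.0 F [-0.1 -0.4 -0.7] t 9.98
linear cm [  1.19 -14.74  10.22] rotz -0.0 F [-0.1 -0.4 -0.7] t 9.98
```

View pics/g6.png

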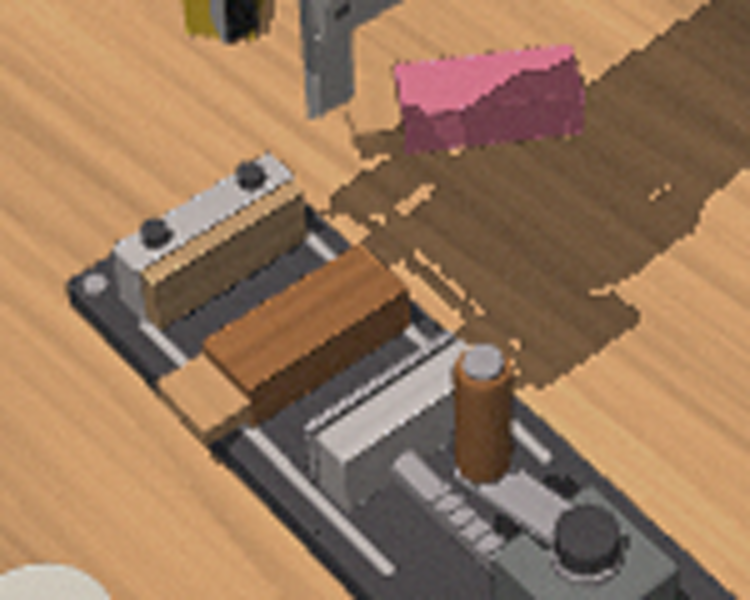

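The rail lies square on the bed, let go, between fence and jaw: its top face runs from (205,345) to (405,290) in the crop. Now to the sleeve.

>>> {"api": "jog_arm", "payload": {"jaw": [0.7, 0.7, 0.7, 0.7, 0.7, 0.7, 0.7, 0.7, 0.7, 0.7, 0.7, 0.7], "linear": [[0.3, -4, 0], [0.6, -8, 0], [0.9, -11.5, 0], [1.2, -14, 0], [1.2, -14.7, 1], [1.2, -14.7, 2.5], [1.2, -14.7, 4.5], [1.2, -14.7, 6.5], [1.2, -14.7, 8.5], [1.2, -14.7, 10.2], [1.2, -14.7, 10.6], [1.2, -14.7, 10.6]], "delta_rot": [[0, 0, 0], [0, 0, 0], [0, 0, 0], [0, 0, 0], [0, 0, 0], [0, 0, 0], [0, 0, 0], [0, 0, 0], [0, 0, 0], [0, 0, 0], [0, 0, 0], [0, 0, 0]]}}

```text
t: 11.03
tool_pos: [0.5635, 0.0502, 0.1051]
tcp_rot: [3.141, 0.003, -0.084]
contact_force: [0.3, -0.2, 0.5]
grip_width: 0.849
```

>>> {"api": "jog_arm", "payload": {"jaw": [-1, -1, -1, -1, -1, -1, -1, -1, -1, -1, -1, -1], "linear": [[0, 0, 0], [0, 0, 0], [0, 0, 0], [0, 0, 0], [0, 0, 0], [0, 0, 0], [0, 0, 0], [0, 0, 0], [0, 0, 0], [0, 0, 0], [0, 0, 0], [0, 0, 0]], "delta_rot": [[0, 0, 0], [0, 0, 0], [0, 0, 0], [0, 0, 0], [0, 0, 0], [0, 0, 0], [0, 0, 0], [0, 0, 0], [0, 0, 0], [0, 0, 0], [0, 0, 0], [0, 0, 0]], "squeeze": 20}}

```text
t: 12.03
tool_pos: [0.5649, 0.0531, 0.1069]
tcp_rot: [-3.139, -0.0, -0.082]
contact_force: [1.9, 12.2, -2.5]
grip_width: 0.273
```

```bash
python3 -c "
from mv import *
s=arm.read_state();print(s['grip_width'],s['tool_pos'],s['tcp_rot'],s['contact_force'])
c=cap('scene')
cv2.imwrite('pics/g7.png',cv2.resize(c['img'][170:290,180:330,::-1],(750,600),interpolation=cv2.INTER_CUBIC))
"
```

```text
0.273355594274967 [0.56489304 0.05314699 0.10689295] [-3.13888526e+00 -4.98277751e-04 -8.22505625e-02] [ 1.90844851 12.16310946 -2.54450521]
```

View pics/g7.png

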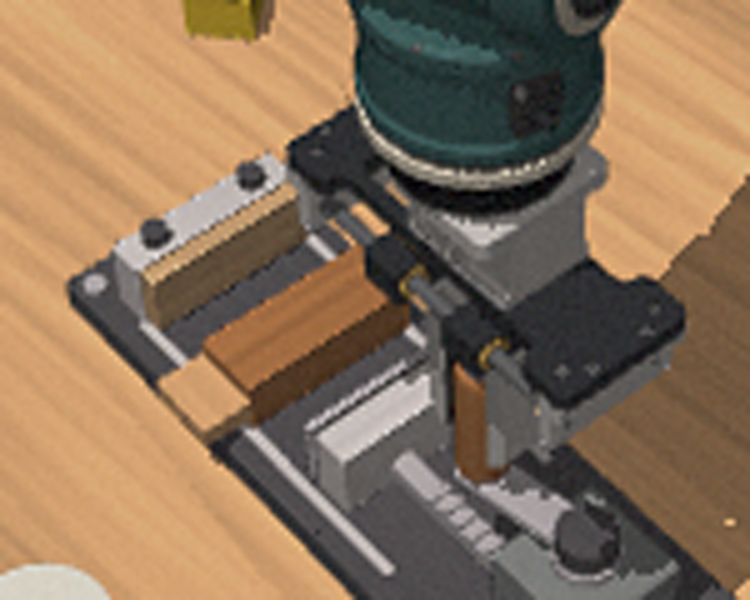

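The fingers hold the sleeve at 25.7 mm opening, as expected for 26 mm. The 12 N in +y shows that the true sleeve position is about 2.4 mm further +y than I commanded. I'll correct for that and start cranking along the circle.

```bash
cat > st.py <<'E'
from h import *
import sys
def rows(th0,step,n=12,r=6.0):
    k=th0+step*np.arange(1,n+1);print('->',round(k[-1],3),np.round(r*np.c_[np.cos(k)-np.cos(th0),np.sin(k)-np.sin(th0),0*k],2).tolist())
def stat(ax=(.559,.1125),m=4):
    F=[];P=[]
    for i in range(m):
        s=arm.read_state();F.append(s['contact_force']);P.append(s['tool_pos']);arm.capture('top')
    F=np.mean(F,0);P=np.mean(P,0);a=-.084;x=np.array([np.cos(a),np.sin(a)]);y=np.array([-x[1],x[0]])
    d=P[:2]-np.array(ax);th=np.arctan2(-d@y,d@x);tg=-np.sin(th)*x-np.cos(th)*y;rd=d/np.linalg.norm(d)
    print('t',round(s['t'],2),'th',round(th,3),'r',round(np.linalg.norm(d)*1e3,2),'Ftan(resist)',round(-F[:2]@tg,2),'Frad',round(F[:2]@rd,2),'Fz',round(F[2],1),'Fx,Fy stn',np.round([F[:2]@x,F[:2]@y],1),'z',round(P[2],4),'w',round(s['grip_width'],3),P[:2])
E
python3 -c "
from st import *
stat(m=2);rows(1.38,.12)"
```

```text
t 12.13 th 1.388 r 59.65 Ftan(resist) 2.93 Frad -11.55 Fz -2.5 Fx,Fy stn [ 0.8 11.9] z 0.1069 w 0.272 [0.56489808 0.05314094]
-> 2.82 [[-0.71, 0.09, 0.0], [-1.43, 0.1, 0.0], [-2.15, 0.02, 0.0], [-2.85, -0.14, 0.0], [-3.53, -0.39, 0.0], [-4.17, -0.71, 0.0], [-4.77, -1.11, 0.0], [-5.31, -1.58, 0.0], [-5.8, -2.11, 0.0], [-6.22, -2.7, 0.0], [-6.56, -3.33, 0.0], [-6.83, -3.99, 0.0]]
```

>>> {"api": "jog_arm", "payload": {"jaw": [-1, -1, -1, -1, -1, -1, -1], "linear": [[0, -0.24, 0], [-0.7, -0.15, 0], [-1.43, -0.14, 0], [-2.15, -0.22, 0], [-2.85, -0.38, 0], [-3.53, -0.63, 0], [-4.17, -0.95, 0]], "delta_rot": [[0, 0, 0], [0, 0, 0], [0, 0, 0], [0, 0, 0], [0, 0, 0], [0, 0, 0], [0, 0, 0]]}}

```text
t: 12.77
tool_pos: [0.5248, 0.0644, 0.107]
tcp_rot: [-3.14, -0.002, -0.084]
contact_force: [11.6, 6.3, -8.9]
grip_width: 0.275
```

```bash
python3 -c "
from st import *
stat(m=3);rows(2.10,.12)"
```

```text
t 12.87 th 2.119 r 59.02 Ftan(resist) 1.74 Frad -8.84 Fz -6.0 Fx,Fy stn [6.1 6.6] z 0.1069 w 0.271 [0.52414141 0.0648757 ]
-> 3.54 [[-0.6, -0.4, 0.0], [-1.14, -0.87, 0.0], [-1.63, -1.4, 0.0], [-2.05, -1.98, 0.0], [-2.4, -2.61, 0.0], [-2.66, -3.28, 0.0], [-2.85, -3.98, 0.0], [-2.95, -4.69, 0.0], [-2.97, -5.41, 0.0], [-2.9, -6.13, 0.0], [-2.74, -6.83, 0.0], [-2.5, -7.51, 0.0]]
```

>>> {"api": "jog_arm", "payload": {"jaw": [-1, -1, -1, -1, -1, -1, -1, -1, -1, -1, -1, -1], "linear": [[-0.54, -0.5, 0], [-1.08, -0.97, 0], [-1.57, -1.5, 0], [-1.99, -2.08, 0], [-2.34, -2.71, 0], [-2.6, -3.38, 0], [-2.79, -4.08, 0], [-2.89, -4.79, 0], [-2.91, -5.51, 0], [-2.84, -6.23, 0], [-2.68, -6.93, 0], [-2.44, -7.61, 0]], "delta_rot": [[0, 0, 0], [0, 0, 0], [0, 0, 0], [0, 0, 0], [0, 0, 0], [0, 0, 0], [0, 0, 0], [0, 0, 0], [0, 0, 0], [0, 0, 0], [0, 0, 0], [0, 0, 0]]}}

```text
t: 13.92
tool_pos: [0.5064, 0.1405, 0.1069]
tcp_rot: [3.14, -0.001, -0.085]
contact_force: [3.7, -7.2, 2.6]
grip_width: 0.273
```

```bash
python3 -c "
from st import *
stat(m=3);rows(3.54,.12)"
```

```text
t 14.02 th -2.722 r 59.58 Ftan(resist) 1.04 Frad -6.22 Fz -0.6 Fx,Fy stn [ 5.3 -3.5] z 0.1069 w 0.271 [0.50681771 0.14125193]
-> 4.98 [[0.32, -0.65, 0.0], [0.71, -1.25, 0.0], [1.17, -1.8, 0.0], [1.7, -2.29, 0.0], [2.28, -2.72, 0.0], [2.91, -3.07, 0.0], [3.57, -3.34, 0.0], [4.27, -3.54, 0.0], [4.98, -3.65, 0.0], [5.7, -3.67, 0.0], [6.41, -3.61, 0.0], [7.12, -3.46, 0.0]]
```

>>> {"api": "jog_arm", "payload": {"jaw": [-1, -1, -1, -1, -1, -1, -1, -1, -1, -1, -1, -1], "linear": [[0.4, -0.61, 0], [0.8, -1.21, 0], [1.26, -1.76, 0], [1.79, -2.25, 0], [2.37, -2.68, 0], [3.0, -3.03, 0], [3.66, -3.3, 0], [4.36, -3.5, 0], [5.07, -3.61, 0], [5.79, -3.63, 0], [6.5, -3.57, 0], [7.21, -3.42, 0]], "delta_rot": [[0, 0, 0], [0, 0, 0], [0, 0, 0], [0, 0, 0], [0, 0, 0], [0, 0, 0], [0, 0, 0], [0, 0, 0], [0, 0, 0], [0, 0, 0], [0, 0, 0], [0, 0, 0]]}}

```text
t: 15.07
tool_pos: [0.5804, 0.1697, 0.1069]
tcp_rot: [3.141, 0.001, -0.084]
contact_force: [-7.2, -2.6, 7.3]
grip_width: 0.274
```

```bash
python3 -c "
from st import *
stat(m=3);rows(4.98,.12)"
```

```text
t 15.17 th -1.282 r 61.06 Ftan(resist) 1.6 Frad -2.68 Fz 5.3 Fx,Fy stn [-2.3 -2.1] z 0.1069 w 0.275 [0.58123293 0.16936982]
-> 6.42 [[0.68, 0.23, 0.0], [1.33, 0.54, 0.0], [1.94, 0.93, 0.0], [2.49, 1.39, 0.0], [2.99, 1.91, 0.0], [3.42, 2.48, 0.0], [3.78, 3.11, 0.0], [4.06, 3.77, 0.0], [4.26, 4.46, 0.0], [4.38, 5.17, 0.0], [4.41, 5.89, 0.0], [4.36, 6.6, 0.0]]
```

>>> {"api": "jog_arm", "payload": {"jaw": [-1, -1, -1, -1, -1, -1, -1, -1, -1, -1, -1, -1], "linear": [[0.68, 0.25, 0], [1.33, 0.56, 0], [1.94, 0.95, 0], [2.49, 1.41, 0], [2.99, 1.93, 0], [3.42, 2.5, 0], [3.78, 3.13, 0], [4.06, 3.79, 0], [4.26, 4.48, 0], [4.38, 5.19, 0], [4.41, 5.91, 0], [4.36, 6.62, 0]], "delta_rot": [[0, 0, 0], [0, 0, 0], [0, 0, 0], [0, 0, 0], [0, 0, 0], [0, 0, 0], [0, 0, 0], [0, 0, 0], [0, 0, 0], [0, 0, 0], [0, 0, 0], [0, 0, 0]]}}

```text
t: 16.22
tool_pos: [0.6188, 0.1011, 0.1069]
tcp_rot: [-3.14, -0.0, -0.083]
contact_force: [-0.0, 6.4, 2.8]
grip_width: 0.274
```

```bash
python3 -c "
from st import *
stat(m=3);rows(6.42,.12)
P=np.array([[.5649,.0531],[.5241,.0649],[.5068,.1413],[.5812,.1694],arm.read_state()['tool_pos'][:2]])
from scipy.optimize import least_squares
f=least_squares(lambda v:np.hypot(*(P-v[:2]).T)-.06,[.559,.1125]);print(f.x,f.fun*1e3)
"
```

```text
t 16.32 th 0.122 r 60.9 Ftan(resist) 1.84 Frad -2.58 Fz 5.0 Fx,Fy stn [-2.3  2.1] z 0.1069 w 0.274 [0.61860454 0.10001533]
-> 7.86 [[-0.14, 0.71, 0.0], [-0.36, 1.39, 0.0], [-0.67, 2.04, 0.0], [-1.05, 2.65, 0.0], [-1.5, 3.21, 0.0], [-2.01, 3.72, 0.0], [-2.59, 4.15, 0.0], [-3.21, 4.52, 0.0], [-3.86, 4.81, 0.0], [-4.55, 5.02, 0.0], [-5.26, 5.14, 0.0], [-5.98, 5.18, 0.0]]
[0.55993472 0.11308859] [0.19373206 0.05220658 0.15963475 0.19291276 0.09033905]
```

>>> {"api": "jog_arm", "payload": {"jaw": [-1, -1, -1, -1, -1, -1, -1, -1, -1, -1, -1, -1], "linear": [[-0.18, 0.71, 0], [-0.4, 1.39, 0], [-0.71, 2.04, 0], [-1.09, 2.65, 0], [-1.54, 3.21, 0], [-2.05, 3.72, 0], [-2.63, 4.15, 0], [-3.25, 4.52, 0], [-3.9, 4.81, 0], [-4.59, 5.02, 0], [-5.3, 5.14, 0], [-6.02, 5.18, 0]], "delta_rot": [[0, 0, 0], [0, 0, 0], [0, 0, 0], [0, 0, 0], [0, 0, 0], [0, 0, 0], [0, 0, 0], [0, 0, 0], [0, 0, 0], [0, 0, 0], [0, 0, 0], [0, 0, 0]]}}

```text
t: 17.37
tool_pos: [0.5549, 0.0533, 0.107]
tcp_rot: [-3.141, -0.002, -0.084]
contact_force: [6.7, 2.5, -2.1]
grip_width: 0.274
```

```bash
sed -i 's/ax=(.559,.1125)/ax=(.5599,.1131)/' st.py; python3 -c "
from st import *
c=arm.capture('scene');cv2.imwrite('pics/g8.png',cv2.resize(c['img'][170:290,180:330,::-1],(750,600),interpolation=cv2.INTER_CUBIC))
stat(m=3);rows(7.86,.06)
"
```

```text
t 17.52 th 1.588 r 59.93 Ftan(resist) -2.36 Frad -0.85 Fz 4.0 Fx,Fy stn [-2.3  0.9] z 0.1069 w 0.273 [0.55381602 0.05348275]
-> 8.58 [[-0.36, -0.01, 0.0], [-0.72, -0.05, 0.0], [-1.07, -0.1, 0.0], [-1.43, -0.18, 0.0], [-1.77, -0.28, 0.0], [-2.11, -0.4, 0.0], [-2.44, -0.54, 0.0], [-2.77, -0.69, 0.0], [-3.08, -0.87, 0.0], [-3.38, -1.07, 0.0], [-3.67, -1.28, 0.0], [-3.95, -1.51, 0.0]]
```

View pics/g8.png

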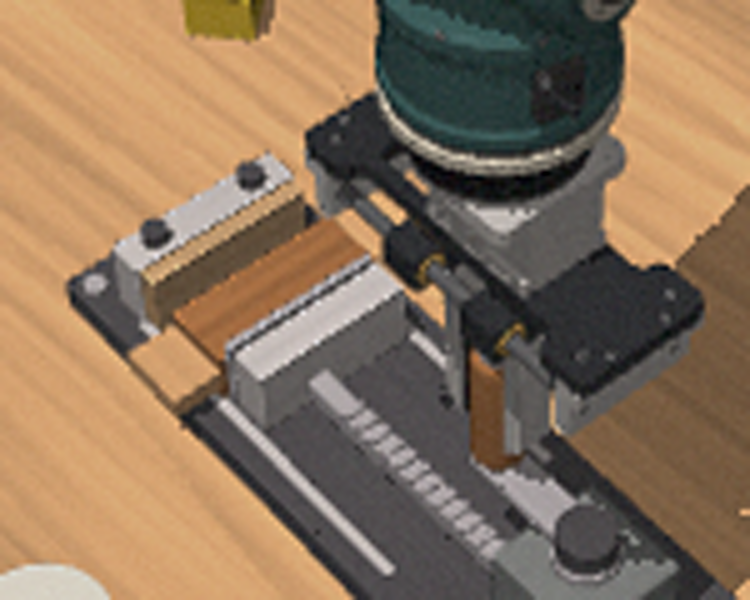

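The jaw has reached the rail and is pushing it; some gap to the wear strip is left, around (230,290) in the crop. That was my last view, so I'll carry on slowly by feel.

>>> {"api": "jog_arm", "payload": {"jaw": [-1, -1, -1, -1, -1, -1, -1, -1, -1, -1, -1, -1], "linear": [[-0.36, -0.01, 0], [-0.72, -0.05, 0], [-1.07, -0.1, 0], [-1.43, -0.18, 0], [-1.77, -0.28, 0], [-2.11, -0.4, 0], [-2.44, -0.54, 0], [-2.77, -0.69, 0], [-3.08, -0.87, 0], [-3.38, -1.07, 0], [-3.67, -1.28, 0], [-3.95, -1.51, 0]], "delta_rot": [[0, 0, 0], [0, 0, 0], [0, 0, 0], [0, 0, 0], [0, 0, 0], [0, 0, 0], [0, 0, 0], [0, 0, 0], [0, 0, 0], [0, 0, 0], [0, 0, 0], [0, 0, 0]]}}

```text
t: 18.57
tool_pos: [0.517, 0.0712, 0.1069]
tcp_rot: [3.141, -0.001, -0.085]
contact_force: [6.2, -2.0, 0.0]
grip_width: 0.274
```

```bash
python3 -c "
from st import *
s=arm.read_state();stat(m=1);stat(m=1);stat(m=3);rows(8.58,.03)
"
```

```text
t 18.57 th 2.285 r 59.96 Ftan(resist) 5.77 Frad -3.04 Fz 0.0 Fx,Fy stn [ 6.4 -1.5] z 0.1069 w 0.274 [0.51696154 0.07124982]
t 18.62 th 2.297 r 59.89 Ftan(resist) 3.95 Frad -1.46 Fz 1.2 Fx,Fy stn [ 3.9 -1.5] z 0.1069 w 0.273 [0.5164948 0.0718359]
t 18.77 th 2.296 r 59.93 Ftan(resist) 1.03 Frad -1.4 Fz 2.4 Fx,Fy stn [1.7 0.4] z 0.1069 w 0.273 [0.51651585 0.07176159]
-> 8.94 [[-0.13, -0.12, 0.0], [-0.26, -0.25, 0.0], [-0.39, -0.38, 0.0], [-0.51, -0.51, 0.0], [-0.63, -0.65, 0.0], [-0.74, -0.79, 0.0], [-0.85, -0.93, 0.0], [-0.95, -1.08, 0.0], [-1.05, -1.23, 0.0], [-1.15, -1.38, 0.0], [-1.24, -1.53, 0.0], [-1.33, -1.69, 0.0]]
```

>>> {"api": "jog_arm", "payload": {"jaw": [-1, -1, -1, -1, -1, -1, -1, -1, -1, -1, -1, -1], "linear": [[-0.13, -0.12, 0], [-0.26, -0.25, 0], [-0.39, -0.38, 0], [-0.51, -0.51, 0], [-0.63, -0.65, 0], [-0.74, -0.79, 0], [-0.85, -0.93, 0], [-0.95, -1.08, 0], [-1.05, -1.23, 0], [-1.15, -1.38, 0], [-1.24, -1.53, 0], [-1.33, -1.69, 0]], "delta_rot": [[0, 0, 0], [0, 0, 0], [0, 0, 0], [0, 0, 0], [0, 0, 0], [0, 0, 0], [0, 0, 0], [0, 0, 0], [0, 0, 0], [0, 0, 0], [0, 0, 0], [0, 0, 0]]}}

```text
t: 19.82
tool_pos: [0.5049, 0.0892, 0.1069]
tcp_rot: [3.141, -0.001, -0.085]
contact_force: [6.1, -4.1, 2.3]
grip_width: 0.27
```

```bash
python3 -c "
from st import *
stat(m=1);stat(m=1);stat(m=3);rows(8.94,.03,8)
"
```

```text
t 19.82 th 2.648 r 59.99 Ftan(resist) 6.18 Frad -3.93 Fz 2.3 Fx,Fy stn [ 6.4 -3.6] z 0.1069 w 0.27 [0.50487962 0.08918779]
t 19.87 th 2.654 r 60.01 Ftan(resist) 4.56 Frad -3.02 Fz 2.3 Fx,Fy stn [ 4.8 -2.6] z 0.1069 w 0.275 [0.50472418 0.0895064 ]
t 20.02 th 2.653 r 60.01 Ftan(resist) 3.67 Frad -2.78 Fz 2.4 Fx,Fy stn [ 4.2 -1.9] z 0.1069 w 0.279 [0.50473972 0.08947882]
-> 9.18 [[-0.08, -0.16, 0.0], [-0.16, -0.32, 0.0], [-0.23, -0.49, 0.0], [-0.3, -0.66, 0.0], [-0.36, -0.82, 0.0], [-0.41, -1.0, 0.0], [-0.47, -1.17, 0.0], [-0.51, -1.34, 0.0]]
```

>>> {"api": "jog_arm", "payload": {"jaw": [-1, -1, -1, -1], "linear": [[-0.05, -0.18, 0], [-0.12, -0.34, 0], [-0.19, -0.51, 0], [-0.26, -0.68, 0]], "delta_rot": [[0, 0, 0], [0, 0, 0], [0, 0, 0], [0, 0, 0]]}}

```text
t: 20.4
tool_pos: [0.5024, 0.0961, 0.1069]
tcp_rot: [3.141, 0.0, -0.085]
contact_force: [2.8, -4.5, 5.2]
grip_width: 0.276
```

```bash
python3 -c "
from st import *
stat(m=1);stat(m=1);stat(m=1);rows(9.06,.03,4)
"
```

```text
t 20.4 th 2.771 r 59.96 Ftan(resist) 5.16 Frad -1.41 Fz 5.2 Fx,Fy stn [ 3.2 -4.3] z 0.1069 w 0.276 [0.5023908  0.09612828]
t 20.45 th 2.777 r 59.97 Ftan(resist) 4.8 Frad -1.53 Fz 4.2 Fx,Fy stn [ 3.1 -3.9] z 0.1069 w 0.277 [0.5022747  0.09649347]
t 20.5 th 2.776 r 59.95 Ftan(resist) 3.51 Frad -0.85 Fz 5.7 Fx,Fy stn [ 2. -3.] z 0.1068 w 0.273 [0.50230356 0.09645253]
-> 9.18 [[-0.06, -0.17, 0.0], [-0.12, -0.34, 0.0], [-0.17, -0.51, 0.0], [-0.22, -0.69, 0.0]]
```

>>> {"api": "jog_arm", "payload": {"jaw": [-1, -1, -1, -1], "linear": [[-0.06, -0.17, 0], [-0.12, -0.34, 0], [-0.17, -0.51, 0], [-0.22, -0.69, 0]], "delta_rot": [[0, 0, 0], [0, 0, 0], [0, 0, 0], [0, 0, 0]]}}

```text
t: 20.88
tool_pos: [0.5007, 0.1032, 0.1068]
tcp_rot: [3.141, 0.0, -0.085]
contact_force: [0.5, -5.4, 5.3]
grip_width: 0.277
```

```bash
python3 -c "
from st import *
stat(m=1);stat(m=1);stat(m=1);rows(9.18,.03,4)
"
```

```text
t 20.88 th 2.891 r 59.99 Ftan(resist) 5.45 Frad 0.39 Fz 5.3 Fx,Fy stn [ 1.  -5.4] z 0.1068 w 0.277 [0.5007375  0.10315773]
t 20.93 th 2.898 r 59.98 Ftan(resist) 4.89 Frad -0.19 Fz 5.8 Fx,Fy stn [ 1.4 -4.7] z 0.1069 w 0.274 [0.50068327 0.10356805]
t 20.98 th 2.897 r 60.01 Ftan(resist) 2.58 Frad -1.88 Fz 5.5 Fx,Fy stn [ 2.5 -2.1] z 0.1068 w 0.272 [0.50066176 0.10351736]
-> 9.3 [[-0.04, -0.18, 0.0], [-0.08, -0.35, 0.0], [-0.11, -0.53, 0.0], [-0.13, -0.71, 0.0]]
```

>>> {"api": "jog_arm", "payload": {"jaw": [-1, -1, -1, -1], "linear": [[-0.04, -0.18, 0], [-0.08, -0.35, 0], [-0.11, -0.53, 0], [-0.13, -0.71, 0]], "delta_rot": [[0, 0, 0], [0, 0, 0], [0, 0, 0], [0, 0, 0]]}}

```text
t: 21.37
tool_pos: [0.5, 0.1103, 0.1068]
tcp_rot: [3.141, 0.0, -0.085]
contact_force: [1.0, -4.8, 7.1]
grip_width: 0.274
```

```bash
python3 -c "
from st import *
stat(m=1);stat(m=1);stat(m=1);rows(9.3,.03,4);rows(9.3,.02,4)
"
```

```text
t 21.37 th 3.011 r 59.96 Ftan(resist) 4.79 Frad -0.81 Fz 7.1 Fx,Fy stn [ 1.4 -4.6] z 0.1068 w 0.274 [0.49999987 0.11033076]
t 21.42 th 3.017 r 60.02 Ftan(resist) 4.27 Frad -0.47 Fz 6.2 Fx,Fy stn [ 1.  -4.2] z 0.1068 w 0.272 [0.49993212 0.11069293]
t 21.47 th 3.017 r 60.01 Ftan(resist) 3.13 Frad -1.11 Fz 6.7 Fx,Fy stn [ 1.5 -3. ] z 0.1068 w 0.274 [0.49993455 0.11069086]
-> 9.42 [[-0.02, -0.18, 0.0], [-0.03, -0.36, 0.0], [-0.04, -0.54, 0.0], [-0.05, -0.72, 0.0]]
-> 9.38 [[-0.01, -0.12, 0.0], [-0.03, -0.24, 0.0], [-0.03, -0.36, 0.0], [-0.04, -0.48, 0.0]]
```

>>> {"api": "jog_arm", "payload": {"jaw": [-1, -1, -1, -1], "linear": [[-0.02, -0.18, 0], [-0.03, -0.36, 0], [-0.04, -0.54, 0], [-0.05, -0.72, 0]], "delta_rot": [[0, 0, 0], [0, 0, 0], [0, 0, 0], [0, 0, 0]]}}

```text
t: 21.85
tool_pos: [0.5, 0.1174, 0.1068]
tcp_rot: [3.141, 0.0, -0.085]
contact_force: [1.6, -6.9, 7.7]
grip_width: 0.271
```

```bash
python3 -c "
from st import *
stat(m=1);stat(m=1);stat(m=1);rows(9.42,.03,4)
"
```

```text
t 21.85 th 3.129 r 60.01 Ftan(resist) 6.73 Frad -2.07 Fz 7.7 Fx,Fy stn [ 2.2 -6.7] z 0.1068 w 0.271 [0.50004587 0.11740543]
t 21.9 th 3.135 r 60.04 Ftan(resist) 6.09 Frad -1.73 Fz 7.0 Fx,Fy stn [ 1.8 -6.1] z 0.1068 w 0.27 [0.50003928 0.11771854]
t 21.95 th 3.134 r 60.03 Ftan(resist) 2.95 Frad -1.67 Fz 6.7 Fx,Fy stn [ 1.7 -2.9] z 0.1068 w 0.273 [0.50004369 0.11767963]
-> 9.54 [[0.0, -0.18, 0.0], [0.01, -0.36, 0.0], [0.02, -0.54, 0.0], [0.04, -0.72, 0.0]]
```

Tangential force rose from about 5.1 to 6.7 N, which may be first contact. Smaller steps now.

>>> {"api": "jog_arm", "payload": {"jaw": [-1, -1, -1], "linear": [[0, -0.06, 0], [0, -0.12, 0], [0, -0.18, 0]], "delta_rot": [[0, 0, 0], [0, 0, 0], [0, 0, 0]]}}

```text
t: 22.25
tool_pos: [0.5001, 0.119, 0.1068]
tcp_rot: [3.14, 0.001, -0.085]
contact_force: [-0.0, -8.1, 8.1]
grip_width: 0.272
```

```bash
python3 -c "
from st import *
stat(m=1);stat(m=1);stat(m=1);stat(m=3)
"
```

```text
t 22.25 th -3.128 r 60.04 Ftan(resist) 8.02 Frad -0.75 Fz 8.1 Fx,Fy stn [ 0.6 -8. ] z 0.1068 w 0.272 [0.50014723 0.11897228]
t 22.3 th -3.126 r 60.03 Ftan(resist) 6.54 Frad -1.47 Fz 7.9 Fx,Fy stn [ 1.4 -6.6] z 0.1068 w 0.272 [0.50017406 0.1190846 ]
t 22.35 th -3.126 r 60.0 Ftan(resist) 6.42 Frad -1.14 Fz 6.6 Fx,Fy stn [ 1.  -6.4] z 0.1069 w 0.276 [0.50019214 0.11905826]
t 22.5 th -3.126 r 60.04 Ftan(resist) 6.77 Frad -1.57 Fz 7.7 Fx,Fy stn [ 1.5 -6.8] z 0.1068 w 0.275 [0.50015983 0.11906307]
```

Resistance is now about 8.0 N while moving and 6.7 N held, which puts the squeeze at roughly 15 N. One more tiny step as a cross-check.

>>> {"api": "jog_arm", "payload": {"jaw": [-1, -1], "linear": [[0, -0.04, 0], [0, -0.08, 0]], "delta_rot": [[0, 0, 0], [0, 0, 0]]}}

```text
t: 22.72
tool_pos: [0.5002, 0.1197, 0.1068]
tcp_rot: [3.14, 0.001, -0.085]
contact_force: [0.1, -7.5, 8.1]
grip_width: 0.271
```

```bash
python3 -c "
from st import *
stat(m=1);stat(m=1);stat(m=4)
"
```

```text
t 22.72 th -3.116 r 60.02 Ftan(resist) 7.46 Frad -0.88 Fz 8.1 Fx,Fy stn [ 0.7 -7.5] z 0.1068 w 0.271 [0.50023907 0.11966666]
t 22.77 th -3.115 r 60.03 Ftan(resist) 6.63 Frad -0.78 Fz 8.2 Fx,Fy stn [ 0.6 -6.7] z 0.1068 w 0.27 [0.5002376 0.1197274]
t 22.97 th -3.115 r 60.02 Ftan(resist) 6.99 Frad -0.77 Fz 7.9 Fx,Fy stn [ 0.6 -7. ] z 0.1068 w 0.273 [0.500243   0.11973043]
```

The readings agree on a squeeze of about 15 N (7.5 N moving, 7.0 N held, 5.1 N baseline). I'll relieve the push, let go and rise.

>>> {"api": "jog_arm", "payload": {"jaw": [-1, -1, -1, 0.3, 0.3, 0.3, 0.3, 0.3, 0.3, 0.3, 0.3, 0.3], "linear": [[0, 0.05, 0], [0, 0.1, 0], [0, 0.13, 0], [0, 0.13, 0], [0, 0.13, 0], [0, 0.13, 0], [0, 0.13, 0], [0, 0.13, 0], [0, 0.13, 0], [0, 0.13, 0], [0, 0.13, 0], [0, 0.13, 0]], "delta_rot": [[0, 0, 0], [0, 0, 0], [0, 0, 0], [0, 0, 0], [0, 0, 0], [0, 0, 0], [0, 0, 0], [0, 0, 0], [0, 0, 0], [0, 0, 0], [0, 0, 0], [0, 0, 0]]}}

```text
t: 24.02
tool_pos: [0.5003, 0.1195, 0.1068]
tcp_rot: [-3.142, 0.0, -0.084]
contact_force: [-0.3, 0.4, 0.3]
grip_width: 0.646
```

>>> {"api": "jog_arm", "payload": {"jaw": [0.3, 0.3, 0.3, 0.3, 0.3, 0.3, 0.3, 0.3, 0.3], "linear": [[0, 0, -1], [0, 0, -2.5], [0, 0, -5], [0, 0, -8], [0, 0, -10], [0, 0, -11], [0, 0, -11], [0, 0, -11], [0, 0, -11]], "delta_rot": [[0, 0, 0], [0, 0, 0], [0, 0, 0], [0, 0, 0], [0, 0, 0], [0, 0, 0], [0, 0, 0], [0, 0, 0], [0, 0, 0]]}}

```text
t: 24.77
tool_pos: [0.4997, 0.1192, 0.2156]
tcp_rot: [3.141, 0.002, -0.084]
contact_force: [-1.2, 0.2, 0.4]
grip_width: 0.65
```

```bash
python3 -c "
from m import *
a=cap('scene');stt=arm.read_state();print(stt['t'],stt['tool_pos'],stt['contact_force'],stt['grip_width'])
# bystander check: pixel differences against the first picture, away from station/arm
d=cv2.absdiff(a['img'],s['img']).max(2)>60
for n,r in dict(glue=(130,210,165,270),jar=(165,275,210,335),hammer=(395,245,450,350),mug=(375,340,445,405),square=(295,355,380,410),offcut=(112,188,155,222),brush=(120,148,190,190)).items():
    x0,y0,x1,y1=r;print(n,int(d[y0:y1,x0:x1].sum()))
# rail mask: brown-orange between strip and jaw
from h import proj
h=cv2.cvtColor(a['img'],cv2.COLOR_RGB2HSV);print('rail-strip gap px along station line, z=.05')
"
```

```text
24.8167 [0.49963227 0.11925726 0.21550242] [ 0.43083098 -0.57206408 -1.56149639] 0.6532585469875001
glue 0
jar 0
hammer 0
mug 0
square 0
offcut 0
brush 17
rail-strip gap px along station line, z=.05
```

```bash
python3 -c "
from plant import arm
print(arm.sign_off())"
```

```text
the job is handed in; nothing more can be done
None
```

I laid the rail flat on the bed between fence and jaw and let go of it. I then took the crank by the sleeve and turned it clockwise about 8.05 rad, holding on the whole way. I let go with the squeeze at roughly 15 N, rose clear, and handed the job in at about 25 s of the 72 s allowed. The sign-off gives no verdict.

**Checks that passed**
- **Squeeze by feel:** the force at the sleeve rose from about 5.1 N free to 7.5–8.0 N moving and 7.0 N held. That puts the squeeze at about 15 N, give or take 4 N. I inferred it from the sleeve force and could not check it again after letting go.
- **Crank path:** the points recorded while cranking fitted a 60 mm circle to within 0.2 mm.
- **Letting go:** the contact force was about zero as the fingers opened, and the arm is now clear of everything.
- **Bystanders:** glue, jar, hammer, mug, square and offcut show no pixel change against the first picture.

**Checks that failed or disagreed**
- **Gripper height:** the fingertips stood about 34 mm higher than the reported tool position implied. My first grasp closed above the rail without moving it. I measured the offset from pictures, confirmed it by feel and allowed for it from then on.
- **First sleeve grip:** it showed the crank about 2 mm off my camera estimate, which I corrected.
- **Brush:** 17 changed pixels in its area. I think this is the arm's shadow, since the gripper never went near it.
- **Rail against the fence:** I had used all 12 pictures before the final tightening, so I did not see the rail seated square on the strip. The last picture showed it square with the jaw behind it and a small gap left to close.

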